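Move the spice tins to the steel rack in reverse order

TASK

Move the four spice tins from the coloured coasters of the wooden rack into the steel rack, one upright in each compartment, in reverse order: the tin at the left end of the wooden row (as the robot sees it) goes into the right-end compartment of the steel rack, the next one into the compartment next to that, and so on, until the right-end tin stands in the left-end compartment. Set every tin down gently, without dropping it, and leave the ghee pot where it is.

Things in the scene. Friction and masses are not known exactly. Their poses are not given: they have to be found in the camera images.
- tin_red: loose upright spice tin, steel with a red lid: a plain cylinder 46 mm across and 64 mm tall (the lid is the top 14 mm), 90 to 180 g. Origin at the centre of its underside, z up. It starts within 5 mm of the middle of the red coaster; its yaw means nothing.
- tin_yellow: loose upright spice tin, steel with a yellow lid: a plain cylinder 46 mm across and 64 mm tall (the lid is the top 14 mm), 90 to 180 g. Origin at the centre of its underside, z up. It starts within 5 mm of the middle of the yellow coaster; its yaw means nothing.
- tin_blue: loose upright spice tin, steel with a blue lid: a plain cylinder 46 mm across and 64 mm tall (the lid is the top 14 mm), 90 to 180 g. Origin at the centre of its underside, z up. It starts within 5 mm of the middle of the blue coaster; its yaw means nothing.
- tin_black: loose upright spice tin, steel with a black lid: a plain cylinder 46 mm across and 64 mm tall (the lid is the top 14 mm), 90 to 180 g. Origin at the centre of its underside, z up. It starts within 5 mm of the middle of the black coaster; its yaw means nothing.
- coaster_red: red coaster 66 x 66 x 4 mm with a white disc in its middle, on the fixed wooden rack (308 x 84 mm board 10 mm thick, end strips 18 mm high); the red-lidded tin starts on it. Origin: centre of its underside, 10 mm above the counter. Its y runs along the row to the robot's left (+y), x across it, away from the robot. Coasters are 73 mm apart, centre to centre.
- coaster_yellow: yellow coaster 66 x 66 x 4 mm with a white disc in its middle, on the fixed wooden rack (308 x 84 mm board 10 mm thick, end strips 18 mm high); the yellow-lidded tin starts on it. Origin: centre of its underside, 10 mm above the counter. Its y runs along the row to the robot's left (+y), x across it, away from the robot. Coasters are 73 mm apart, centre to centre.
- coaster_blue: blue coaster 66 x 66 x 4 mm with a white disc in its middle, on the fixed wooden rack (308 x 84 mm board 10 mm thick, end strips 18 mm high); the blue-lidded tin starts on it. Origin: centre of its underside, 10 mm above the counter. Its y runs along the row to the robot's left (+y), x across it, away from the robot. Coasters are 73 mm apart, centre to centre.
- coaster_black: black coaster 66 x 66 x 4 mm with a white disc in its middle, on the fixed wooden rack (308 x 84 mm board 10 mm thick, end strips 18 mm high); the black-lidded tin starts on it. Origin: centre of its underside, 10 mm above the counter. Its y runs along the row to the robot's left (+y), x across it, away from the robot. Coasters are 73 mm apart, centre to centre.
- steel_rack: fixed steel rack 296 (y) x 80 (x) mm, four compartments in a row along y, each 69 (y) x 72 (x) mm inside. Origin: centre of its underside; y to the robot's left, x away from it. Floor 4 mm thick; walls 4 mm thick, tops 14 mm above the counter. Compartment centres: y = -109.5 (right end), -36.5, 36.5, 109.5 mm, x = 0. In front of or behind the wooden rack; both rows within 9 degrees of world y.
- ghee_pot: loose closed round steel ghee pot, 90 mm across, 80 mm tall with its small brass knob, about 0.45 kg, standing at one side of the racks. Origin at the centre of its underside. A bystander: leave it alone.
Mind the look-alikes: they are no part of the job. What is shaped like the tin_blue but turquoise or white is not meant.

How it is judged:
At the end, for the whole second after the job is handed in: Each tin stands upright (within 0.12 rad), at rest and released on the floor of its own compartment of the steel rack, its centre within 14 mm of the compartment's in x and y, in the reverse of the order of their coasters: the leftmost coaster's tin in the rightmost compartment, and so on (x of tin_red in the frame of steel_rack between -0.014 and 0.014 m and z of tin_red in the frame of steel_rack between -0.002 and 0.01 m and angle between each of tin_red, tin_yellow, tin_blue, tin_black's own z axis and vertical below 0.12 rad and linear speed of each of tin_red, tin_yellow, tin_blue, tin_black below 0.02 m/s and angular speed of each of tin_red, tin_yellow, tin_blue, tin_black below 0.2 rad/s and ((y of each of coaster_yellow, coaster_blue, coaster_black in the frame of coaster_red below 0.0365 m and y of tin_red in the frame of steel_rack between -0.1235 and -0.0955 m) or (y of each of coaster_yellow, coaster_blue, coaster_black in the frame of coaster_red below 0.1095 m and y of any of coaster_yellow, coaster_blue, coaster_black in the frame of coaster_red above 0.0365 m and y of tin_red in the frame of steel_rack between -0.0505 and -0.0225 m) or (y of each of coaster_yellow, coaster_blue, coaster_black in the frame of coaster_red below 0.1825 m and y of any of coaster_yellow, coaster_blue, coaster_black in the frame of coaster_red above 0.1095 m and y of tin_red in the frame of steel_rack between 0.0225 and 0.0505 m) or (y of each of coaster_yellow, coaster_blue, coaster_black in the frame of coaster_red below 0.2555 m and y of any of coaster_yellow, coaster_blue, coaster_black in the frame of coaster_red above 0.1825 m and y of tin_red in the frame of steel_rack between 0.0955 and 0.1235 m)) and x of tin_yellow in the frame of steel_rack between -0.014 and 0.014 m and z of tin_yellow in the frame of steel_rack between -0.002 and 0.01 m and ((y of each of coaster_red, coaster_blue, coaster_black in the frame of coaster_yellow below 0.0365 m and y of tin_yellow in the frame of steel_rack between -0.1235 and -0.0955 m) or (y of each of coaster_red, coaster_blue, coaster_black in the frame of coaster_yellow below 0.1095 m and y of any of coaster_red, coaster_blue, coaster_black in the frame of coaster_yellow above 0.0365 m and y of tin_yellow in the frame of steel_rack between -0.0505 and -0.0225 m) or (y of each of coaster_red, coaster_blue, coaster_black in the frame of coaster_yellow below 0.1825 m and y of any of coaster_red, coaster_blue, coaster_black in the frame of coaster_yellow above 0.1095 m and y of tin_yellow in the frame of steel_rack between 0.0225 and 0.0505 m) or (y of each of coaster_red, coaster_blue, coaster_black in the frame of coaster_yellow below 0.2555 m and y of any of coaster_red, coaster_blue, coaster_black in the frame of coaster_yellow above 0.1825 m and y of tin_yellow in the frame of steel_rack between 0.0955 and 0.1235 m)) and x of tin_blue in the frame of steel_rack between -0.014 and 0.014 m and z of tin_blue in the frame of steel_rack between -0.002 and 0.01 m and ((y of each of coaster_red, coaster_yellow, coaster_black in the frame of coaster_blue below 0.0365 m and y of tin_blue in the frame of steel_rack between -0.1235 and -0.0955 m) or (y of each of coaster_red, coaster_yellow, coaster_black in the frame of coaster_blue below 0.1095 m and y of any of coaster_red, coaster_yellow, coaster_black in the frame of coaster_blue above 0.0365 m and y of tin_blue in the frame of steel_rack between -0.0505 and -0.0225 m) or (y of each of coaster_red, coaster_yellow, coaster_black in the frame of coaster_blue below 0.1825 m and y of any of coaster_red, coaster_yellow, coaster_black in the frame of coaster_blue above 0.1095 m and y of tin_blue in the frame of steel_rack between 0.0225 and 0.0505 m) or (y of each of coaster_red, coaster_yellow, coaster_black in the frame of coaster_blue below 0.2555 m and y of any of coaster_red, coaster_yellow, coaster_black in the frame of coaster_blue above 0.1825 m and y of tin_blue in the frame of steel_rack between 0.0955 and 0.1235 m)) and x of tin_black in the frame of steel_rack between -0.014 and 0.014 m and z of tin_black in the frame of steel_rack between -0.002 and 0.01 m and ((y of each of coaster_red, coaster_yellow, coaster_blue in the frame of coaster_black below 0.0365 m and y of tin_black in the frame of steel_rack between -0.1235 and -0.0955 m) or (y of each of coaster_red, coaster_yellow, coaster_blue in the frame of coaster_black below 0.1095 m and y of any of coaster_red, coaster_yellow, coaster_blue in the frame of coaster_black above 0.0365 m and y of tin_black in the frame of steel_rack between -0.0505 and -0.0225 m) or (y of each of coaster_red, coaster_yellow, coaster_blue in the frame of coaster_black below 0.1825 m and y of any of coaster_red, coaster_yellow, coaster_blue in the frame of coaster_black above 0.1095 m and y of tin_black in the frame of steel_rack between 0.0225 and 0.0505 m) or (y of each of coaster_red, coaster_yellow, coaster_blue in the frame of coaster_black below 0.2555 m and y of any of coaster_red, coaster_yellow, coaster_blue in the frame of coaster_black above 0.1825 m and y of tin_black in the frame of steel_rack between 0.0955 and 0.1235 m))); the robot touches nothing.
It fails at once if the ghee pot was pushed more than 15 mm or tipped (distance of ghee_pot from where it was at the start of the episode above 0.015 m or angle between ghee_pot's own z axis and vertical above 0.3 rad).
It fails at once if a tin was dropped or thrown (moving faster than 0.7 m/s, as after a fall of 25 mm, with no finger touching it) ((linear speed of tin_red above 0.7 m/s and contact force between the fingers and tin_red below 0.05 N) or (linear speed of tin_yellow above 0.7 m/s and contact force between the fingers and tin_yellow below 0.05 N) or (linear speed of tin_blue above 0.7 m/s and contact force between the fingers and tin_blue below 0.05 N) or (linear speed of tin_black above 0.7 m/s and contact force between the fingers and tin_black below 0.05 N)).
It also fails if it takes over 106 s, if anything falls off the work surface, if the arm or the gripper's body presses on something with over 40 N, if the wrist force passes 120 N, or if a joint passes its speed limit or range.

ROBOT

A 7-joint arm with a two-finger parallel gripper is mounted at the origin on the work surface. World frame = base frame: x ahead of the robot, y to its left, z up, the work surface at z = 0. Lengths are in m, angles in rad, forces in N, time in s.
With the tool pointing down it reaches from about 0.4 to 0.85 m from the base axis. Payload 10.4 kg.
Tool frame: the origin (TCP) lies at the very end of the fingers, on their centre line; the grasp point (between the pads) lies 19 mm behind it; z points along the fingers, y is the line along which they close (so a half turn about z gives the same grasp; the last joint's range is limited). The gripper opens to 85 mm and grips with 20 to 120 N. Pads are 22 mm wide; open, the fingers measure 114 mm over their backs; the gripper's body (76 mm by 85 mm) begins 54 mm behind the grasp point. The pads swing forward as they close: fully open they stand 13 mm farther back than shut.
Start: joints at [-0.023, 0.332, -0.065, 1.46, 0.022, 1.35, -0.088], TCP at [0.625, 0, 0.231] pointing down, gripper open.
Joint ranges: [-2.6, 2.6], [-0.5, 2.12], [-1.47, 1.34], [0.16, 2.42], [-1.27, 4.41], [0.06, 2.06], [-2.6, 2.6]. Speed limits (rad/s): [2.22, 2.22, 2.79, 2.79, 3.14, 3.14, 3.14].

INTERFACE

Orientations are given as a rotation vector (axis times angle).
In Python, from workcell import status, cams, r gives the robot as it stands.
- The arm moves only by the shell command python3 -m crank 'ROWS' [FORCE]. ROWS is JSON, a list of rows, each an object with "offset": the shift along the tool's x, y, z in units of 40 mm (1.0 is 40 mm), a list of three; "roll": the turn about the tool's z in units of 6 degrees (1.0 is 6 degrees); "hand": the opening, from 0 (shut) to 1 (fully open). A call has exactly 8 rows; each row is the pose to reach, as a shift and turn from the pose commanded when the call began, along the tool's axes at that moment; what a row does not reach only later rows make up. A row lasts 1/12 s, in which the tool goes at most 41.7 mm and 7.16 degrees, less where a joint would pass 70% of its speed; a pose out of reach is approached as far as the arm can. A call with a gripper value outside its range is refused whole. The fingers move at their own pace and stop on an object; FORCE is the grip in N (left out, the last holds). Time passes only in rows, so rows that repeat a pose let the fingers close, or fill a call up. It gives the time, the measured TCP pose, the force, the opening and the grip force at its end, in the units of the state.
- status.read_state(): the state, without advancing time (a new reading comes with each control period).
- cams.grab_frame(name): name is "scene" or "side" or "wrist"; returns the picture (384x512x3 uint8, blue, green, red); there is no depth.
- cams.calibration(name): a dict with "mtx" (3x3 intrinsics, pixels), "R" (3x3) and "t" (3): a world point X has camera coordinates R X + t. Camera axes: x right, y down, z forward; pixel columns grow to the right and rows downward; lengths in m; the calibration is good to about 2 mm. The wrist camera is an equidistant fisheye: a pixel r from the principal point sees the ray r / f radians off the axis. A picture is of the moment at which its call begins: read the wrist's pose just before it. calibration takes no time and is no camera call; for the wrist camera it gives the pose at the moment of the call.
- r.sign_off(): hands the job in; it is judged then, once.
The state is a dict: "time": time; "joint_pos": joint angles; "dq": joint speeds; "joint_torque": joint torques, N m; "position": TCP position; "eef_rot": TCP orientation; "force": force on the tool from outside, world axes, zero at the start; "wrist_torque": the same for the moment, N m; "finger_gap": finger opening in m; "grasp_force": force on a finger pad.
Only numpy, scipy, OpenCV 4.12 (cv2) and the standard library are available. Lean on these libraries where they do the work, as an engineer would, in place of code of your own. Each camera call takes 0.05 s, during which the arm holds its last target. There are 200 camera calls.

## Working session

There is one attempt and no reset: what is moved stays moved. The work goes in short steps, Python scripts to look and compute and a shell command to move; the robot and the scene stay as the last step left them, time stands still between calls to the robot, and variables do not carry over. Pictures are saved under pics/ and viewed, at most 14 in all, crops included, and the job is handed in when it is done.

```bash
mkdir -p pics; ls; python3 - <<'E'
from workcell import status,cams,r
import cv2,json
s=status.read_state();print(s)
for n in("scene","side","wrist"):
    c=cams.calibration(n);print(n,c)
    cv2.imwrite(f"pics/{n}0.png",cams.grab_frame(n))
E
```

```text
pics
{'time': 0.0, 'joint_pos': array([-0.02258818,  0.33287928, -0.06465635,  1.46092623,  0.0215771 ,
        1.34987041, -0.08852034]), 'dq': array([-0.00055436,  0.00056444, -0.00067027,  0.00023955,  0.00138346,
        0.00089533, -0.00037187]), 'joint_torque': array([ 4.98105128e-04, -6.25449800e+01,  4.97091911e-02, -3.91610491e+01,
        1.63588714e-02,  9.83294769e-03, -6.01235030e-06]), 'position': array([ 6.24640944e-01, -3.00723236e-05,  2.30518381e-01]), 'eef_rot': array([-2.22083861e+00, -2.22071028e+00,  1.60185114e-03]), 'force': array([-0.64820879,  0.08151329,  0.05898992]), 'wrist_torque': array([0.05346581, 0.00521711, 0.00767809]), 'grasp_force': 0.0, 'finger_gap': 0.08548327668612288}
scene {'mtx': array([[387.43055855,   0.        , 259.16926693],
       [  0.        , 387.43055855, 196.74757359],
       [  0.        ,   0.        ,   1.        ]]), 'R': array([[-0.08571505,  0.996281  ,  0.00878109],
       [ 0.66378929,  0.06367725, -0.74520399],
       [-0.74299173, -0.0580464 , -0.66677875]]), 't': array([ 0.04739696, -0.31787136,  1.28769949])}
side {'mtx': array([[353.81646667,   0.        , 255.63835606],
       [  0.        , 353.81646667, 190.3788317 ],
       [  0.        ,   0.        ,   1.        ]]), 'R': array([[-0.94863152, -0.31577927,  0.01953697],
       [-0.18371261,  0.49951191, -0.84660353],
       [ 0.25758089, -0.80670398, -0.53186537]]), 't': array([0.50778141, 0.13829018, 0.74550004])}
wrist {'mtx': array([[297.31863964,   0.        , 254.91407609],
       [  0.        , 297.31863964, 196.11547753],
       [  0.        ,   0.        ,   1.        ]]), 'R': array([[ 9.99997211e-01, -1.82742048e-04, -2.35486492e-03],
       [ 5.76803887e-04, -9.47922249e-01,  3.18501297e-01],
       [-2.29043243e-03, -3.18501767e-01, -9.47919500e-01]]), 't': array([-0.62452178, -0.04207227,  0.38142168])}
```

View pics/scene0.png

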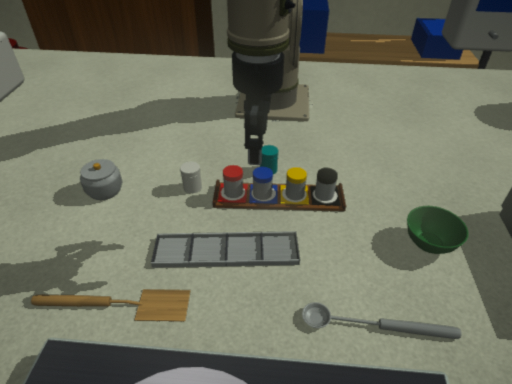

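View pics/wrist0.png

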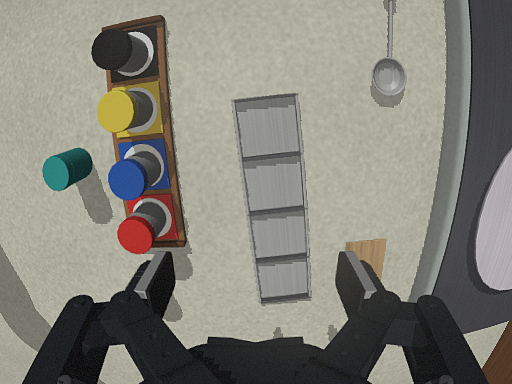

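```bash
python3 - <<'E'
import cv2
s=cv2.imread("pics/scene0.png");w=cv2.imread("pics/wrist0.png")
cv2.imwrite("pics/sc.png",cv2.resize(s[140:280,145:355],None,fx=3.8,fy=3.8,interpolation=cv2.INTER_CUBIC))
cv2.imwrite("pics/wc.png",cv2.resize(w[10:310,30:330],None,fx=2,fy=2,interpolation=cv2.INTER_CUBIC))
E
```

```text
(no output)
```

View pics/sc.png

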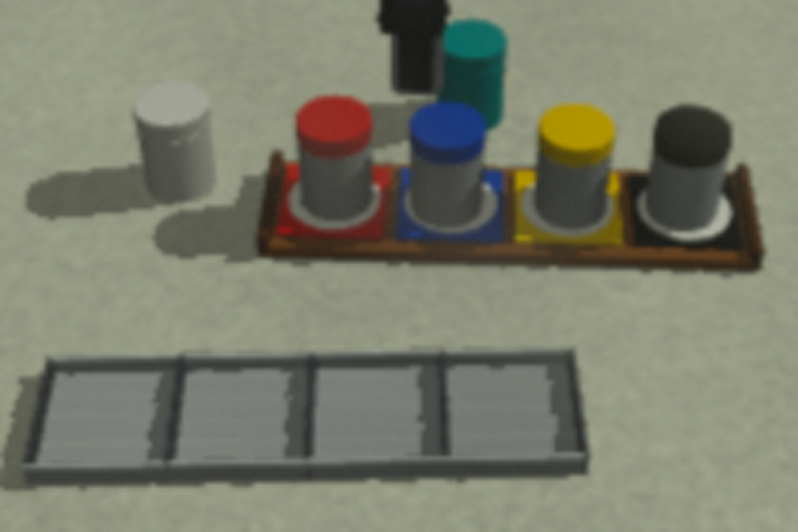

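View pics/wc.png

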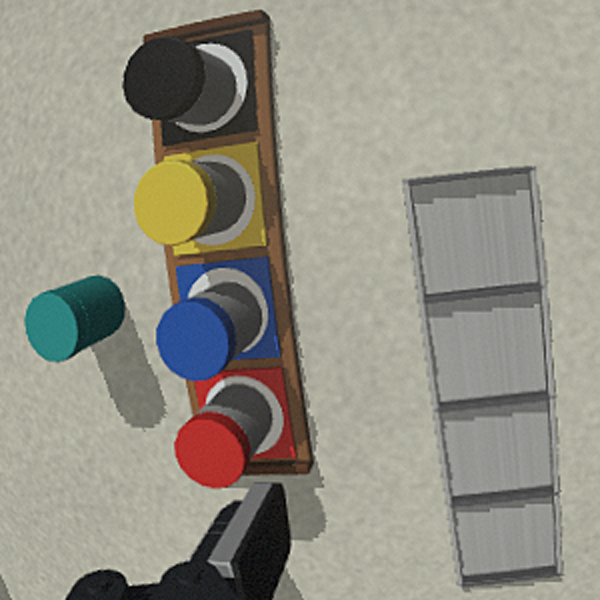

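```bash
cat > h.py <<'E'
import numpy as np,cv2
from scipy.optimize import least_squares
from workcell import status,cams,r
def ray(c,p,fish):
    m=c["mtx"];d=(np.array(p)-m[:2,2])/m[0,0]
    if fish:
        t=np.linalg.norm(d); v=np.array([*(d/t*np.sin(t)),np.cos(t)]) if t>0 else np.array([0,0,1.])
    else: v=np.array([*d,1.])
    R=np.array(c["R"]);return -R.T@c["t"],R.T@v
def atz(c,p,z,fish=False):
    o,v=ray(c,p,fish);return (o+v*(z-o[2])/v[2])[:2]
def rack(P):  # pts of outer corners: order (-y,-x),(+y,-x),(+y,+x),(-y,+x)
    M=np.array([[-.04,-.148],[-.04,.148],[.04,.148],[.04,-.148]])
    def f(q):
        c,s=np.cos(q[2]),np.sin(q[2]);return (M@np.array([[c,s],[-s,c]])+q[:2]-P).ravel()
    return least_squares(f,[*np.mean(P,0),0])
def comp(q,y): return np.array([q[0]-np.sin(q[2])*y,q[1]+np.cos(q[2])*y])
E
python3 - <<'E'
from h import *
np.set_printoptions(precision=4,suppress=True)
cs=cams.calibration("scene");cw=cams.calibration("wrist")
S=lambda u,v,z:atz(cs,(145+u/3.8,140+v/3.8),z)
W=lambda u,v,z:atz(cw,(30+u/2,10+v/2),z,True)
for n,a,b in [("red",(335,121),(212,449)),("blue",(448,126),(195,338)),("yel",(577,130),(174,202)),("blk",(692,132),(163,79))]:
    print(n,S(*a,.078),W(*b,.078))
print("turq",S(475,44,.064),W(52,326,.064),"white",S(172,108,.064))
for P in ([S(*p,.014) for p in((47,360),(574,351),(586,458),(26,467))],[W(*p,.014) for p in((464,584),(404,181),(535,168),(562,573))]):
    q=rack(np.array(P));print(q.x,q.cost**.5,[comp(q.x,y) for y in(-.1095,-.0365,.0365,.1095)])
print("pot",atz(cs,(100,166),.08))
E
```

```text
red [ 0.4878 -0.0654] [ 0.4856 -0.0653]
blue [0.486 0.002] [0.4849 0.0019]
yel [0.4824 0.0784] [0.4793 0.0768]
blk [0.4777 0.1464] [0.4745 0.1442]
turq [0.3807 0.0116] [0.3732 0.0082] white [ 0.467 -0.17 ]
[ 0.6558 -0.0585  0.1153] 0.0041985480445936715 [array([ 0.6684, -0.1673]), array([ 0.66  , -0.0948]), array([ 0.6516, -0.0222]), array([0.6432, 0.0503])]
[ 0.6546 -0.0601  0.1238] 0.0036096521590707666 [array([ 0.6681, -0.1687]), array([ 0.6591, -0.0963]), array([ 0.6501, -0.0238]), array([0.6411, 0.0486])]
pot [ 0.4984 -0.3706]
```

Order along the row from −y to +y is red, blue, yellow, black, so black is the leftmost and goes to the right-end compartment. For tin_blue, the candidates in the scene view are the blue lid on the blue coaster (262,174), a turquoise one (270,160) and a white one (190,178). Only the first matches: blue lid on a steel body, on the blue coaster (confirmed in the crop).

```bash
python3 -m crank '[{"offset":[0.6,-0.6,0.4],"roll":0,"hand":1},{"offset":[1.2,-1.2,0.9],"roll":0,"hand":1},{"offset":[1.8,-1.85,1.4],"roll":0,"hand":1},{"offset":[2.4,-2.5,1.9],"roll":0,"hand":1},{"offset":[3.0,-3.1,2.4],"roll":0,"hand":1},{"offset":[3.4,-3.5,2.8],"roll":0,"hand":1},{"offset":[3.62,-3.71,3.0],"roll":0,"hand":1},{"offset":[3.62,-3.71,3.0],"roll":0,"hand":1}]' 40
python3 - <<'E'
from h import *
print(status.read_state()["position"])
cw=cams.calibration("wrist");np.save("cw1.npy",cw,allow_pickle=True)
cv2.imwrite("pics/w1.png",cams.grab_frame("wrist"))
E
```

```text
time: 0.82
position: [0.4742, 0.1464, 0.1098]
eef_rot: [-2.216, -2.224, 0.004]
force: [0.9, -0.1, -0.8]
finger_gap: 0.0855
grasp_force: 0.0
[0.47421433 0.1464392  0.10976393]
```

View pics/w1.png

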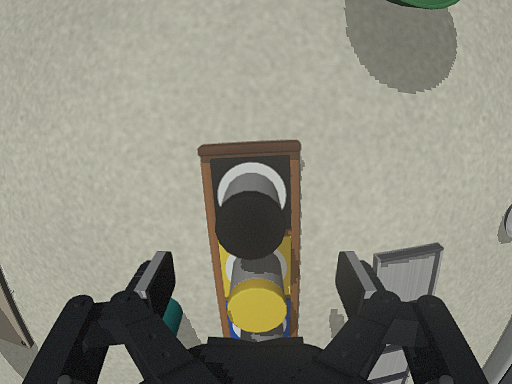

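The black lid is centred at (251,224), between the fingers. I'll check its position before going down.

```bash
python3 - <<'E'
from h import *
c=np.load("cw1.npy",allow_pickle=True).item()
print(atz(c,(251,224),.078,True),atz(c,(257,304),.078,True))
E
```

```text
[0.47194288 0.15033797] [0.47622608 0.08463025]
```

```bash
python3 -m crank '[{"offset":[0,0,0.3],"roll":0,"hand":1},{"offset":[0,0,0.7],"roll":0,"hand":1},{"offset":[0,0,1.1],"roll":0,"hand":1},{"offset":[0,0,1.5],"roll":0,"hand":1},{"offset":[0,0,1.75],"roll":0,"hand":1},{"offset":[0,0,1.87],"roll":0,"hand":1},{"offset":[0,0,1.87],"roll":0,"hand":1},{"offset":[0,0,1.87],"roll":0,"hand":0.6}]' 40
python3 -m crank '[{"offset":[0,0,0],"roll":0,"hand":0.4},{"offset":[0,0,0],"roll":0,"hand":0.3},{"offset":[0,0,0],"roll":0,"hand":0.3},{"offset":[0,0,0],"roll":0,"hand":0.3},{"offset":[0,0,0],"roll":0,"hand":0.3},{"offset":[0,0,0],"roll":0,"hand":0.3},{"offset":[0,0,0],"roll":0,"hand":0.3},{"offset":[0,0,0],"roll":0,"hand":0.3}]' 40
```

```text
time: 1.53
position: [0.4775, 0.1445, 0.0372]
eef_rot: [2.222, 2.22, 0.001]
force: [0.4, 0.2, 0.6]
finger_gap: 0.0755
grasp_force: 0.0
time: 2.2
position: [0.4773, 0.145, 0.0375]
eef_rot: [2.221, 2.221, 0.002]
force: [-0.5, -0.8, 6.4]
finger_gap: 0.0453
grasp_force: 40.5
```

```bash
python3 -m crank '[{"offset":[0,0,-0.3],"roll":0,"hand":0.3},{"offset":[0,0.1,-0.8],"roll":0,"hand":0.3},{"offset":[0,0.5,-1.4],"roll":0,"hand":0.3},{"offset":[0,1.2,-1.9],"roll":0,"hand":0.3},{"offset":[0,2.0,-2],"roll":0,"hand":0.3},{"offset":[0,2.8,-2],"roll":0,"hand":0.3},{"offset":[-0.3,3.5,-2],"roll":0,"hand":0.3},{"offset":[-0.9,4.0,-2],"roll":0,"hand":0.3}]' 40
python3 -m crank '[{"offset":[-0.7,0.4,0],"roll":0,"hand":0.3},{"offset":[-1.5,0.65,0],"roll":0,"hand":0.3},{"offset":[-2.3,0.77,0],"roll":0,"hand":0.3},{"offset":[-3.1,0.77,0],"roll":0,"hand":0.3},{"offset":[-3.9,0.77,0],"roll":0,"hand":0.3},{"offset":[-4.7,0.77,0],"roll":0,"hand":0.3},{"offset":[-5.5,0.77,0],"roll":0,"hand":0.3},{"offset":[-6.2,0.77,0],"roll":0,"hand":0.3}]' 40
python3 -m crank '[{"offset":[-0.4,0,0],"roll":0,"hand":0.3},{"offset":[-0.6,0,0],"roll":0,"hand":0.3},{"offset":[-0.7,0,0],"roll":0,"hand":0.3},{"offset":[-0.73,0,0],"roll":0,"hand":0.3},{"offset":[-0.73,0,0],"roll":0,"hand":0.3},{"offset":[-0.73,0,0],"roll":0,"hand":0.3},{"offset":[-0.73,0,0],"roll":0,"hand":0.3},{"offset":[-0.73,0,0],"roll":0,"hand":0.3}]' 40
python3 - <<'E'
from h import *
import pickle
pickle.dump((status.read_state()["position"],cams.calibration("wrist")),open("cw2.pkl","wb"))
cv2.imwrite("pics/w2.png",cams.grab_frame("wrist"))
print(status.read_state()["position"])
E
```

```text
time: 2.87
position: [0.6383, 0.112, 0.1166]
eef_rot: [-2.216, -2.226, -0.003]
force: [0.2, 0.1, -1.2]
finger_gap: 0.0454
grasp_force: 41.3
time: 3.53
position: [0.667, -0.1418, 0.1166]
eef_rot: [2.222, 2.22, -0.001]
force: [0.4, 0.4, -2.2]
finger_gap: 0.0448
grasp_force: 41.3
time: 4.2
position: [0.6676, -0.1671, 0.1166]
eef_rot: [-2.22, -2.223, -0.001]
force: [-0.4, 0.7, -1.2]
finger_gap: 0.0448
grasp_force: 41.3
[ 0.66761303 -0.16745507  0.11661664]
```

View pics/w2.png

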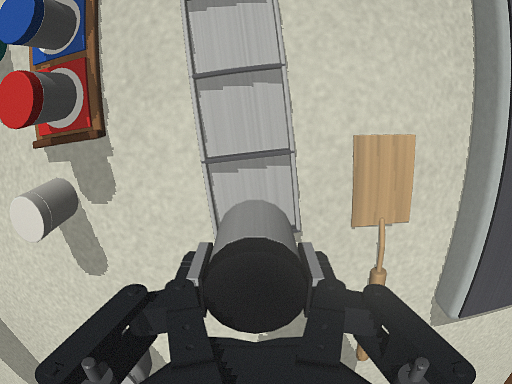

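Black is held upright at (255,285), above the right-end compartment. I'll check the rack with its dividers, at (205,161)-(297,150) and (194,76)-(285,65).

```bash
python3 - <<'E'
from h import *
import pickle
p,c=pickle.load(open("cw2.pkl","rb"))
a=[atz(c,x,.014,True) for x in((205,161),(297,150),(194,76),(285,65))]
m1=(a[0]+a[1])/2;m0=(a[2]+a[3])/2;d=m0-m1
print(a,m1,m0,np.linalg.norm(d),-d[0]/d[1]); print("right end",m1-d/2, "next",(m0+m1)/2,m0+d/2,m0+1.5*d)
E
```

```text
[array([ 0.62551277, -0.13667546]), array([ 0.70323357, -0.12717628]), array([ 0.61804745, -0.06463007]), array([ 0.69209791, -0.0563799 ])] [ 0.66437317 -0.13192587] [ 0.65507268 -0.06050498] 0.07202390424918778 0.13022092509691832
right end [ 0.66902342 -0.16763632] next [ 0.65972292 -0.09621543] [ 0.65042243 -0.02479454] [0.64112194 0.04662635]
```

```bash
python3 -m crank '[{"offset":[0,0,0.4],"roll":0,"hand":0.3},{"offset":[0,0,0.9],"roll":0,"hand":0.3},{"offset":[0,0,1.4],"roll":0,"hand":0.3},{"offset":[0,0,1.8],"roll":0,"hand":0.3},{"offset":[0,0,2.05],"roll":0,"hand":0.3},{"offset":[0,0,2.15],"roll":0,"hand":0.3},{"offset":[0,0,2.2],"roll":0,"hand":0.3},{"offset":[0,0,2.22],"roll":0,"hand":0.3}]' 40
python3 -m crank '[{"offset":[0,0,0],"roll":0,"hand":0.3},{"offset":[0,0,0],"roll":0,"hand":0.3},{"offset":[0,0,0],"roll":0,"hand":0.55},{"offset":[0,0,0],"roll":0,"hand":0.6},{"offset":[0,0,0],"roll":0,"hand":0.8},{"offset":[0,0,0],"roll":0,"hand":1},{"offset":[0,0,0],"roll":0,"hand":1},{"offset":[0,0,0],"roll":0,"hand":1}]' 40
```

```text
time: 4.92
position: [0.6679, -0.1684, 0.0284]
eef_rot: [2.221, 2.221, 0.001]
force: [0.3, -0.0, 0.6]
finger_gap: 0.045
grasp_force: 41.3
time: 5.58
position: [0.6675, -0.1683, 0.0278]
eef_rot: [2.221, 2.221, 0.0]
force: [-0.3, -0.1, 0.9]
finger_gap: 0.0856
grasp_force: 0.0
```

```bash
python3 -m crank '[{"offset":[0,0,-0.4],"roll":0,"hand":1},{"offset":[0,0,-1.1],"roll":0,"hand":1},{"offset":[0.1,-0.1,-1.8],"roll":0,"hand":1},{"offset":[0.6,-0.5,-2.05],"roll":0,"hand":1},{"offset":[1.3,-1.0,-2.05],"roll":0,"hand":1},{"offset":[2.0,-1.5,-2.05],"roll":0,"hand":1},{"offset":[2.7,-2.0,-2.05],"roll":0,"hand":1},{"offset":[3.4,-2.6,-2.05],"roll":0,"hand":1}]' 40
python3 -m crank '[{"offset":[0.7,-0.5,0],"roll":0,"hand":1},{"offset":[1.4,-1.0,0],"roll":0,"hand":1},{"offset":[2.0,-1.6,0],"roll":0,"hand":1},{"offset":[2.5,-2.0,0],"roll":0,"hand":1},{"offset":[2.75,-2.12,0],"roll":0,"hand":1},{"offset":[2.75,-2.12,0],"roll":0,"hand":1},{"offset":[2.75,-2.12,0],"roll":0,"hand":1},{"offset":[2.75,-2.12,0],"roll":0,"hand":1}]' 40
python3 - <<'E'
from h import *
print(status.read_state()["position"])
c=cams.calibration("wrist");cv2.imwrite("pics/w3.png",cams.grab_frame("wrist"))
cv2.imwrite("pics/s3.png",cams.grab_frame("scene"))
# predicted lid circle pixels for candidate tin centre
w=cv2.imread("pics/w3.png");h=cv2.cvtColor(w,cv2.COLOR_BGR2HSV)
m=cv2.inRange(h,(20,120,150),(35,255,255));n,_,st,ce=cv2.connectedComponentsWithStats(m)
for i in range(1,n):
    if st[i,4]>200: print(st[i],ce[i],atz(c,ce[i],.078,True))
cv2.imwrite("pics/s3c.png",cv2.resize(cv2.imread("pics/s3.png")[130:290,140:360],None,fx=3.6,fy=3.6))
E
```

```text
time: 6.25
position: [0.5627, -0.0312, 0.1099]
eef_rot: [2.221, 2.221, 0.001]
force: [1.2, 0.9, 0.1]
finger_gap: 0.0849
grasp_force: 0.0
time: 6.92
position: [0.4794, 0.0765, 0.1098]
eef_rot: [2.223, 2.22, 0.0]
force: [0.5, -0.2, -0.3]
finger_gap: 0.0854
grasp_force: 0.0
[0.47944615 0.07650169 0.10982836]
[ 208  159   81  100 4984] [248.69241573 212.09931782] [0.47595433 0.08859213]
```

View pics/s3c.png

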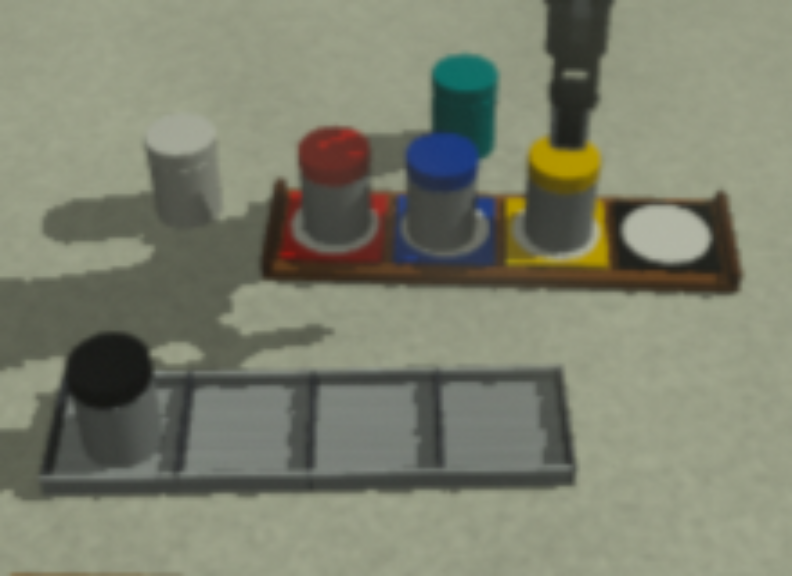

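Black (110,410 in the crop) stands upright in the right-end compartment. The gripper is above yellow (563,165).

```bash
python3 -m crank '[{"offset":[0.03,0,0.3],"roll":0,"hand":1},{"offset":[0.03,0,0.7],"roll":0,"hand":1},{"offset":[0.03,0,1.1],"roll":0,"hand":1},{"offset":[0.03,0,1.5],"roll":0,"hand":1},{"offset":[0.03,0,1.75],"roll":0,"hand":1},{"offset":[0.03,0,1.83],"roll":0,"hand":1},{"offset":[0.03,0,1.83],"roll":0,"hand":1},{"offset":[0.03,0,1.83],"roll":0,"hand":0.6}]' 40
python3 -m crank '[{"offset":[0,0,0],"roll":0,"hand":0.4},{"offset":[0,0,0],"roll":0,"hand":0.3},{"offset":[0,0,0],"roll":0,"hand":0.3},{"offset":[0,0,0],"roll":0,"hand":0.3},{"offset":[0,0,0],"roll":0,"hand":0.3},{"offset":[0,0,0],"roll":0,"hand":0.3},{"offset":[0,0,0],"roll":0,"hand":0.3},{"offset":[0,0,0],"roll":0,"hand":0.3}]' 40
```

```text
time: 7.68
position: [0.4791, 0.0787, 0.037]
eef_rot: [2.222, 2.221, 0.001]
force: [1.1, 1.2, 0.6]
finger_gap: 0.0749
grasp_force: 0.0
time: 8.35
position: [0.4792, 0.0789, 0.0374]
eef_rot: [2.221, 2.221, 0.002]
force: [-1.0, -0.6, 6.0]
finger_gap: 0.0453
grasp_force: 40.5
```

```bash
python3 -m crank '[{"offset":[0,0,-0.3],"roll":0,"hand":0.3},{"offset":[0,0.1,-0.8],"roll":0,"hand":0.3},{"offset":[0,0.5,-1.4],"roll":0,"hand":0.3},{"offset":[0,1.2,-1.9],"roll":0,"hand":0.3},{"offset":[0,2.0,-2],"roll":0,"hand":0.3},{"offset":[0,2.8,-2],"roll":0,"hand":0.3},{"offset":[-0.3,3.5,-2],"roll":0,"hand":0.3},{"offset":[-0.9,4.0,-2],"roll":0,"hand":0.3}]' 40
python3 -m crank '[{"offset":[-0.7,0.3,0],"roll":0,"hand":0.3},{"offset":[-1.5,0.45,0],"roll":0,"hand":0.3},{"offset":[-2.2,0.51,0],"roll":0,"hand":0.3},{"offset":[-2.8,0.51,0],"roll":0,"hand":0.3},{"offset":[-3.2,0.51,0],"roll":0,"hand":0.3},{"offset":[-3.4,0.51,0],"roll":0,"hand":0.3},{"offset":[-3.46,0.51,0],"roll":0,"hand":0.3},{"offset":[-3.46,0.51,0],"roll":0,"hand":0.3}]' 40
python3 -m crank '[{"offset":[0,0,0.4],"roll":0,"hand":0.3},{"offset":[0,0,0.9],"roll":0,"hand":0.3},{"offset":[0,0,1.4],"roll":0,"hand":0.3},{"offset":[0,0,1.8],"roll":0,"hand":0.3},{"offset":[0,0,1.95],"roll":0,"hand":0.3},{"offset":[0,0,2.0],"roll":0,"hand":0.3},{"offset":[0,0,2.0],"roll":0,"hand":0.3},{"offset":[0,0,2.0],"roll":0,"hand":0.3}]' 40
```

```text
time: 9.02
position: [0.6405, 0.0462, 0.1165]
eef_rot: [-2.215, -2.226, -0.003]
force: [0.8, 1.4, -0.9]
finger_gap: 0.045
grasp_force: 41.5
time: 9.68
position: [0.659, -0.0952, 0.1165]
eef_rot: [-2.221, -2.221, -0.0]
force: [0.4, 0.7, -1.8]
finger_gap: 0.045
grasp_force: 41.5
time: 10.35
position: [0.6599, -0.095, 0.0378]
eef_rot: [2.22, 2.221, 0.002]
force: [-0.3, -0.5, -2.1]
finger_gap: 0.045
grasp_force: 41.4
```

```bash
python3 -m crank '[{"offset":[0,0,0.1],"roll":0,"hand":0.3},{"offset":[0,0,0.2],"roll":0,"hand":0.3},{"offset":[0,0,0.24],"roll":0,"hand":0.3},{"offset":[0,0,0.24],"roll":0,"hand":0.3},{"offset":[0,0,0.24],"roll":0,"hand":0.55},{"offset":[0,0,0.24],"roll":0,"hand":0.6},{"offset":[0,0,0.24],"roll":0,"hand":0.8},{"offset":[0,0,0.24],"roll":0,"hand":1}]' 40
python3 -m crank '[{"offset":[0,0,0],"roll":0,"hand":1},{"offset":[0,0,0],"roll":0,"hand":1},{"offset":[0,0,-0.4],"roll":0,"hand":1},{"offset":[0,0,-1.1],"roll":0,"hand":1},{"offset":[0,0,-1.8],"roll":0,"hand":1},{"offset":[0.3,-0.5,-2.05],"roll":0,"hand":1},{"offset":[0.7,-1.2,-2.05],"roll":0,"hand":1},{"offset":[1.1,-1.9,-2.05],"roll":0,"hand":1}]' 40
python3 -m crank '[{"offset":[0.4,-0.7,0],"roll":0,"hand":1},{"offset":[0.8,-1.4,0],"roll":0,"hand":1},{"offset":[1.15,-2.0,0],"roll":0,"hand":1},{"offset":[1.33,-2.35,0],"roll":0,"hand":1},{"offset":[1.33,-2.46,0],"roll":0,"hand":1},{"offset":[1.33,-2.46,0],"roll":0,"hand":1},{"offset":[1.33,-2.46,0],"roll":0,"hand":1},{"offset":[1.33,-2.46,0],"roll":0,"hand":1}]' 40
```

```text
time: 11.02
position: [0.6591, -0.0956, 0.0269]
eef_rot: [2.221, 2.221, 0.0]
force: [0.6, 0.3, 0.5]
finger_gap: 0.0739
grasp_force: 0.0
time: 11.68
position: [0.5828, -0.0514, 0.1098]
eef_rot: [2.221, 2.219, 0.002]
force: [0.1, 0.9, 0.3]
finger_gap: 0.0855
grasp_force: 0.0
time: 12.35
position: [0.4856, 0.0009, 0.1091]
eef_rot: [2.222, 2.22, 0.001]
force: [-0.2, -0.1, 0.1]
finger_gap: 0.0854
grasp_force: 0.0
```

```bash
python3 -m crank '[{"offset":[0.03,0,0.3],"roll":0,"hand":1},{"offset":[0.03,0,0.7],"roll":0,"hand":1},{"offset":[0.03,0,1.1],"roll":0,"hand":1},{"offset":[0.03,0,1.5],"roll":0,"hand":1},{"offset":[0.03,0,1.75],"roll":0,"hand":1},{"offset":[0.03,0,1.82],"roll":0,"hand":1},{"offset":[0.03,0,1.82],"roll":0,"hand":1},{"offset":[0.03,0,1.82],"roll":0,"hand":0.6}]' 40
python3 -m crank '[{"offset":[0,0,0],"roll":0,"hand":0.4},{"offset":[0,0,0],"roll":0,"hand":0.3},{"offset":[0,0,0],"roll":0,"hand":0.3},{"offset":[0,0,0],"roll":0,"hand":0.3},{"offset":[0,0,0],"roll":0,"hand":0.3},{"offset":[0,0,0],"roll":0,"hand":0.3},{"offset":[0,0,0],"roll":0,"hand":0.3},{"offset":[0,0,0],"roll":0,"hand":0.3}]' 40
python3 - <<'E'
from h import *
cv2.imwrite("pics/s4.png",cv2.resize(cams.grab_frame("scene")[130:290,140:360],None,fx=3.6,fy=3.6))
E
```

```text
time: 13.02
position: [0.4852, 0.0027, 0.0366]
eef_rot: [2.222, 2.221, 0.001]
force: [-0.4, 0.3, 0.3]
finger_gap: 0.0757
grasp_force: 0.0
time: 13.68
position: [0.4852, 0.0028, 0.037]
eef_rot: [2.221, 2.221, 0.002]
force: [-1.5, 0.2, 5.1]
finger_gap: 0.0452
grasp_force: 40.5
```

View pics/s4.png

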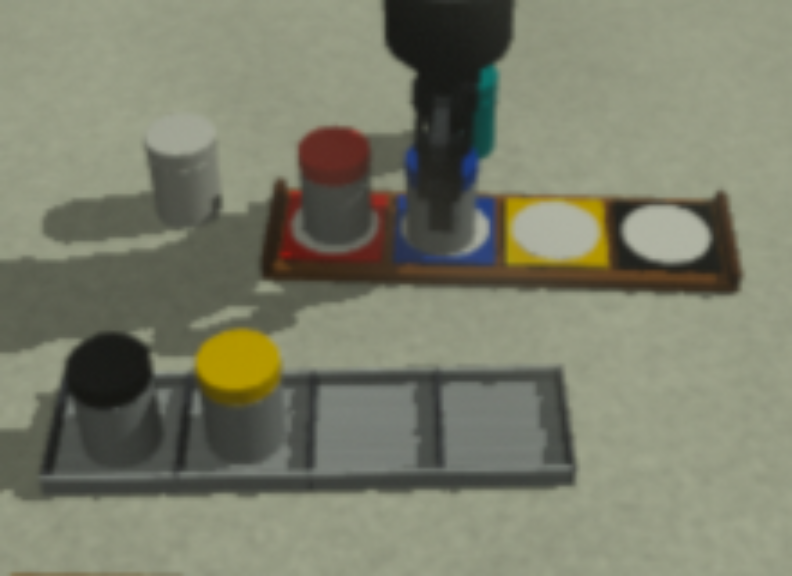

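Black and yellow stand in compartments 1 and 2 from the right, at (110,410) and (240,400). Blue is gripped on its coaster.

```bash
python3 -m crank '[{"offset":[0,0,-0.3],"roll":0,"hand":0.3},{"offset":[0,0.1,-0.8],"roll":0,"hand":0.3},{"offset":[0,0.5,-1.4],"roll":0,"hand":0.3},{"offset":[0,1.2,-1.9],"roll":0,"hand":0.3},{"offset":[0,2.0,-2],"roll":0,"hand":0.3},{"offset":[-0.2,2.8,-2],"roll":0,"hand":0.3},{"offset":[-0.5,3.5,-2],"roll":0,"hand":0.3},{"offset":[-0.68,3.95,-2],"roll":0,"hand":0.3}]' 40
python3 -m crank '[{"offset":[0,0.17,0],"roll":0,"hand":0.3},{"offset":[0,0.17,0],"roll":0,"hand":0.3},{"offset":[0,0.17,0.4],"roll":0,"hand":0.3},{"offset":[0,0.17,0.9],"roll":0,"hand":0.3},{"offset":[0,0.17,1.4],"roll":0,"hand":0.3},{"offset":[0,0.17,1.8],"roll":0,"hand":0.3},{"offset":[0,0.17,2.0],"roll":0,"hand":0.3},{"offset":[0,0.17,2.0],"roll":0,"hand":0.3}]' 40
```

```text
time: 14.4
position: [0.6448, -0.0256, 0.1161]
eef_rot: [2.221, 2.22, 0.0]
force: [-1.0, -1.1, -1.8]
finger_gap: 0.0453
grasp_force: 41.5
time: 15.07
position: [0.6474, -0.0237, 0.0343]
eef_rot: [-2.219, -2.22, 0.004]
force: [0.1, -0.1, -1.6]
finger_gap: 0.0451
grasp_force: 41.5
```

```bash
python3 -m crank '[{"offset":[0,0.05,0.05],"roll":0,"hand":0.3},{"offset":[0,0.05,0.15],"roll":0,"hand":0.3},{"offset":[0,0.05,0.22],"roll":0,"hand":0.3},{"offset":[0,0.05,0.24],"roll":0,"hand":0.3},{"offset":[0,0.05,0.24],"roll":0,"hand":0.3},{"offset":[0,0.05,0.24],"roll":0,"hand":0.55},{"offset":[0,0.05,0.24],"roll":0,"hand":0.6},{"offset":[0,0.05,0.24],"roll":0,"hand":1}]' 40
python3 -m crank '[{"offset":[0,0,0],"roll":0,"hand":1},{"offset":[0,0,0],"roll":0,"hand":1},{"offset":[0,0,0],"roll":0,"hand":1},{"offset":[0,0,-0.4],"roll":0,"hand":1},{"offset":[0,0,-1.1],"roll":0,"hand":1},{"offset":[0,0,-1.8],"roll":0,"hand":1},{"offset":[-0.1,-0.5,-2.05],"roll":0,"hand":1},{"offset":[-0.4,-1.2,-2.05],"roll":0,"hand":1}]' 40
python3 -m crank '[{"offset":[-0.3,-0.8,0],"roll":0,"hand":1},{"offset":[-0.5,-1.6,0],"roll":0,"hand":1},{"offset":[-0.6,-2.3,0],"roll":0,"hand":1},{"offset":[-0.62,-2.7,0],"roll":0,"hand":1},{"offset":[-0.62,-2.88,0],"roll":0,"hand":1},{"offset":[-0.62,-2.88,0],"roll":0,"hand":1},{"offset":[-0.62,-2.88,0],"roll":0,"hand":1},{"offset":[-0.62,-2.88,0],"roll":0,"hand":1}]' 40
```

```text
time: 15.73
position: [0.6516, -0.0244, 0.0267]
eef_rot: [2.221, 2.221, 0.001]
force: [-0.6, 0.5, 0.1]
finger_gap: 0.0619
grasp_force: 0.0
time: 16.4
position: [0.6061, -0.0382, 0.1119]
eef_rot: [2.216, 2.222, 0.009]
force: [0.1, -0.3, -0.8]
finger_gap: 0.0854
grasp_force: 0.0
time: 17.07
position: [0.4894, -0.0648, 0.1087]
eef_rot: [2.22, 2.222, 0.001]
force: [-0.2, 0.5, -0.3]
finger_gap: 0.0854
grasp_force: 0.0
```

```bash
python3 -m crank '[{"offset":[0,-0.05,0.3],"roll":0,"hand":1},{"offset":[0,-0.05,0.7],"roll":0,"hand":1},{"offset":[0,-0.05,1.1],"roll":0,"hand":1},{"offset":[0,-0.05,1.5],"roll":0,"hand":1},{"offset":[0,-0.05,1.75],"roll":0,"hand":1},{"offset":[0,-0.05,1.8],"roll":0,"hand":1},{"offset":[0,-0.05,1.8],"roll":0,"hand":1},{"offset":[0,-0.05,1.8],"roll":0,"hand":0.6}]' 40
python3 -m crank '[{"offset":[0,0,0],"roll":0,"hand":0.4},{"offset":[0,0,0],"roll":0,"hand":0.3},{"offset":[0,0,0],"roll":0,"hand":0.3},{"offset":[0,0,0],"roll":0,"hand":0.3},{"offset":[0,0,0],"roll":0,"hand":0.3},{"offset":[0,0,0],"roll":0,"hand":0.3},{"offset":[0,0,0],"roll":0,"hand":0.3},{"offset":[0,0,0],"roll":0,"hand":0.3}]' 40
```

```text
time: 17.73
position: [0.4869, -0.0651, 0.0371]
eef_rot: [2.221, 2.221, 0.001]
force: [0.2, 0.3, 0.3]
finger_gap: 0.0756
grasp_force: 0.0
time: 18.4
position: [0.4868, -0.0653, 0.0374]
eef_rot: [2.221, 2.221, 0.001]
force: [-2.0, 0.5, 6.3]
finger_gap: 0.0453
grasp_force: 40.5
```

```bash
python3 -m crank '[{"offset":[0,0,-0.3],"roll":0,"hand":0.3},{"offset":[0,0,-0.8],"roll":0,"hand":0.3},{"offset":[0,0.1,-1.4],"roll":0,"hand":0.3},{"offset":[0.1,0.5,-1.9],"roll":0,"hand":0.3},{"offset":[0.5,1.0,-2],"roll":0,"hand":0.3},{"offset":[1.0,1.6,-2],"roll":0,"hand":0.3},{"offset":[1.5,2.2,-2],"roll":0,"hand":0.3},{"offset":[2.0,2.8,-2],"roll":0,"hand":0.3}]' 40
python3 -m crank '[{"offset":[0.4,0.5,0],"roll":0,"hand":0.3},{"offset":[0.7,0.9,0],"roll":0,"hand":0.3},{"offset":[0.85,1.07,0],"roll":0,"hand":0.3},{"offset":[0.85,1.07,0],"roll":0,"hand":0.3},{"offset":[0.85,1.07,0.4],"roll":0,"hand":0.3},{"offset":[0.85,1.07,0.9],"roll":0,"hand":0.3},{"offset":[0.85,1.07,1.4],"roll":0,"hand":0.3},{"offset":[0.85,1.07,1.6],"roll":0,"hand":0.3}]' 40
python3 -m crank '[{"offset":[0,0,0.2],"roll":0,"hand":0.3},{"offset":[0,0,0.4],"roll":0,"hand":0.3},{"offset":[0,0,0.4],"roll":0,"hand":0.3},{"offset":[0,0,0.4],"roll":0,"hand":0.3},{"offset":[0,0,0.4],"roll":0,"hand":0.3},{"offset":[0,0,0.4],"roll":0,"hand":0.3},{"offset":[0,0,0.4],"roll":0,"hand":0.3},{"offset":[0,0,0.4],"roll":0,"hand":0.3}]' 40
```

```text
time: 19.07
position: [0.5992, 0.0156, 0.1169]
eef_rot: [2.222, 2.22, 0.001]
force: [0.7, -0.8, -1.1]
finger_gap: 0.0448
grasp_force: 41.3
time: 19.73
position: [0.6387, 0.0472, 0.0499]
eef_rot: [-2.221, -2.219, 0.006]
force: [-0.6, -0.4, -2.0]
finger_gap: 0.045
grasp_force: 41.3
time: 20.4
position: [0.6413, 0.0489, 0.037]
eef_rot: [2.221, 2.221, 0.001]
force: [-0.5, -0.2, -1.3]
finger_gap: 0.0449
grasp_force: 41.3
```

```bash
python3 -m crank '[{"offset":[0,0,0.1],"roll":0,"hand":0.3},{"offset":[0,0,0.2],"roll":0,"hand":0.3},{"offset":[0,0,0.24],"roll":0,"hand":0.3},{"offset":[0,0,0.24],"roll":0,"hand":0.3},{"offset":[0,0,0.24],"roll":0,"hand":0.55},{"offset":[0,0,0.24],"roll":0,"hand":0.6},{"offset":[0,0,0.24],"roll":0,"hand":0.8},{"offset":[0,0,0.24],"roll":0,"hand":1}]' 40
python3 -m crank '[{"offset":[0,0,0],"roll":0,"hand":1},{"offset":[0,0,0],"roll":0,"hand":1},{"offset":[0,0,-0.4],"roll":0,"hand":1},{"offset":[0,0,-1.1],"roll":0,"hand":1},{"offset":[0,0,-1.8],"roll":0,"hand":1},{"offset":[0,0,-2.5],"roll":0,"hand":1},{"offset":[0,-0.5,-3],"roll":0,"hand":1},{"offset":[0,-1.2,-3.5],"roll":0,"hand":1}]' 40
python3 -m crank '[{"offset":[0,-0.7,-0.5],"roll":0,"hand":1},{"offset":[0,-1.4,-1],"roll":0,"hand":1},{"offset":[0,-2,-1],"roll":0,"hand":1},{"offset":[0,-2,-1],"roll":0,"hand":1},{"offset":[0,-2,-1],"roll":0,"hand":1},{"offset":[0,-2,-1],"roll":0,"hand":1},{"offset":[0,-2,-1],"roll":0,"hand":1},{"offset":[0,-2,-1],"roll":0,"hand":1}]' 40
python3 - <<'E'
from h import *
cv2.imwrite("pics/s5.png",cv2.resize(cams.grab_frame("scene")[130:290,140:360],None,fx=3.6,fy=3.6))
E
```

```text
time: 21.07
position: [0.641, 0.0488, 0.0267]
eef_rot: [-2.221, -2.221, 0.0]
force: [-0.7, -0.1, 0.9]
finger_gap: 0.0733
grasp_force: 0.0
time: 21.73
position: [0.5938, 0.0488, 0.1681]
eef_rot: [2.221, 2.22, 0.002]
force: [0.5, 0.3, -0.7]
finger_gap: 0.0853
grasp_force: 0.0
time: 22.4
position: [0.5135, 0.0488, 0.2063]
eef_rot: [-2.221, -2.221, 0.001]
force: [-0.8, -0.1, -0.2]
finger_gap: 0.085
grasp_force: 0.0
```

View pics/s5.png

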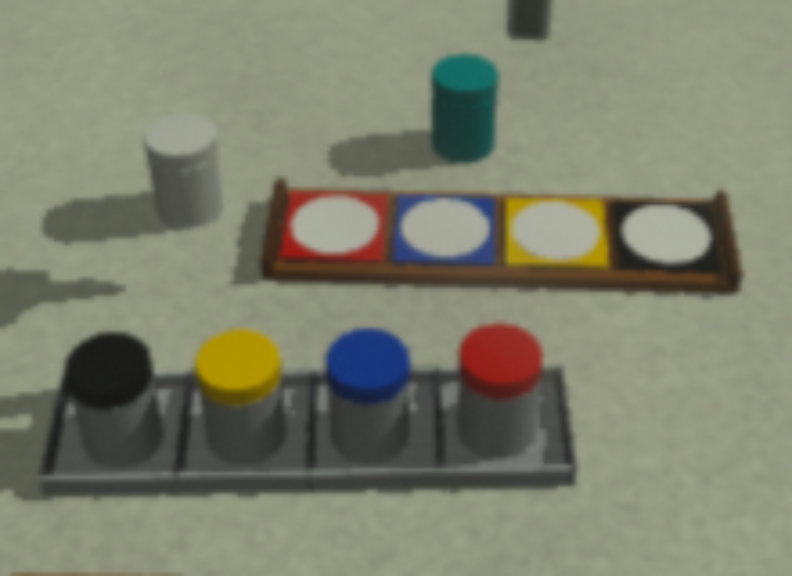

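All four tins stand upright and centred in their compartments: black, yellow, blue and red at crop columns 110, 240, 368 and 500. The arm is clear.

```bash
python3 -c "
from workcell import r;print(r.sign_off())"
```

```text
the job is handed in; nothing more can be done
None
```

The four tins now stand upright in the steel rack in reverse order (black, yellow, blue, red from right to left as the robot sees it), the ghee pot was not touched, and the job was handed in at about 22 s; the hand-in returned no verdict.

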